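# Clamp the brass tube and hold the index plunger back

### The arm

A 6-joint arm with a two-finger parallel gripper is mounted at the origin on the work surface. World frame = base frame: x ahead of the robot, y to its left, z up, the work surface at z = 0. Lengths are in m, angles in rad, forces in N, time in s.
With the tool pointing down it reaches from about 0.35 to 0.8 m from the base axis. Payload 7.3 kg.
Tool frame: the origin (TCP) lies between the finger pads; the fingertips stand 25 mm ahead of it and the grasp point (between the pads) lies 6 mm ahead of it (tip_extent is the distance from the TCP to the fingertips, in m); z points along the fingers, y is the line along which they close (so a half turn about z gives the same grasp; the last joint's range is limited). The gripper opens to 85 mm and grips with 20 to 120 N. Pads are 22 mm wide; open, the fingers measure 114 mm over their backs; the gripper's body (76 mm by 85 mm) begins 54 mm behind the grasp point. The pads swing forward as they close: fully open they stand 13 mm farther back than shut.
Start: joints at [1.039, 0.342, 1.524, -0, 1.275, -0.146], TCP at [0.198, 0.486, 0.256] pointing down, gripper open.
Joint ranges: [-2.53, 2.53], [-0.77, 2.02], [0.04, 2.7], [-1, 4.14], [0.28, 2.66], [-3.11, 3.11]. Speed limits (rad/s): [2.57, 2.57, 3.14, 3.14, 3.14, 3.14].

### API

Orientations are given as a rotation vector (axis times angle).
In Python, from station import get_obs, read_camera, close_job, tip_extent gives the robot as it stands.
- The arm moves only by the tool drive_tool, never from a script. Its argument "motion" is a list of rows, each an object of numbers: "dx", "dy", "dz": the shift along the tool's x, y, z in m; "ax", "ay", "az": the turn, a rotation vector about the tool's x, y, z in rad; "fingers": the opening, from 0 (shut) to 1 (fully open). In form: [{"dx": .., "dy": .., "dz": .., "ax": .., "ay": .., "az": .., "fingers": ..}, ...]. A call has 1 to 20 rows; each row shifts and turns the commanded pose from where the row before left it, along the tool's axes as they then stand; what a row does not reach is not made up. A row lasts 1/8 s, in which the tool goes at most 62.5 mm and 10.7 degrees, less where a joint would pass 70% of its speed; a pose out of reach is approached as far as the arm can. A call with a gripper value outside its range is refused whole. The fingers move at their own pace and stop on an object; the grip force is fixed at half the most. Time passes only in rows, so rows that do not move let the fingers close. It gives the time, the measured TCP pose, the force, the opening and the grip force at its end, in the units of the state.
- get_obs(): the state, without advancing time (a new reading comes with each control period).
- read_camera(name): name is "scene" or "side" or "wrist"; returns a dict with "frame" (420x560x3 uint8, blue, green, red), "fovy" (degrees; the focal length in pixels is half the picture's height over the tangent of half this angle, whatever the lens; pixels are square), "cx", "cy" (the principal point, pixels), "rvec" (rotation vector, rad) and "tvec" (3), from world to camera coordinates, as OpenCV has them. Camera axes: x right, y down, z forward; pixel columns grow to the right and rows downward; lengths in m; the calibration is good to about 2 mm. A picture is of the moment at which its call begins. There is no depth.
- close_job(): hands the job in; it is judged then, once.
The state is a dict: "t": time; "joint_positions": joint angles; "joint_vel": joint speeds; "joint_torque": joint torques, N m; "ee_pos": TCP position; "eef_rot": TCP orientation; "wrist_force": force on the tool from outside, world axes, zero at the start; "ft_torque": the same for the moment, N m; "width": finger opening in m; "gripper_force": force on a finger pad.
Only numpy, scipy, OpenCV 4.12 (cv2) and the standard library are available. Lean on these libraries where they do the work, as an engineer would, in place of code of your own. Each camera call takes 0.05 s, during which the arm holds its last target. There are 200 camera calls.

### The job

Crank the vise shut until the brass tube standing in it is gripped tight and upright. Then take the knob of the index plunger on the left of the indexing head, pull it fully back against its spring so that the pin is clear of its hole, and finish while holding it there, so that a colleague can swing the vise. Leave the other things on the bench where they are.

Things in the scene. Friction and masses are not known exactly. Their poses are not given: they have to be found in the camera images.
- vise: Small grey machine vise on a round indexing head bolted to the bench. Origin: on the head's vertical axis at bench level. x points from the crank to the fixed jaw (away from the robot), y to the left, z up. Bed: x -100 to 70 mm, its top at z 84 mm. Jaws 74 mm wide, tops at z 130 mm; fixed jaw from x 20 (face) to 52 mm.
- head: Indexing head under the vise, same origin. Base disc 97 mm in radius, 14 mm high; steel index disc with rim holes, 85 mm in radius, z 14 to 64 mm. The dark plunger bracket stands at its own +y, from 103 to 118 mm off the axis, 42 mm wide, 64 mm high. Its yaw differs from the vise's.
- jaw: The sliding jaw, 30 x 74 x 46 mm, driven along the vise's +x by the crank, 3.3 mm per radian. Origin: foot of its clamping face.
- crank_hub (a point): Point on the screw's level axis (along the vise's x), at vise x -132 mm, z 107 mm. The crank handle's middle circles it at 50 mm: with a = joint crank - 0.35 rad it is 50*cos(a) mm along the vise's y and 50*sin(a) mm up from here, so it goes from the left over the top to the right as the vise closes.
- crank (a joint): Crank angle, rad; grows clockwise seen from the robot, closing the vise. Range 0 to 3.35, starts 0 to 1.2. The jaw meets the tube at about 2.95 and grips it tight from about 3.1; hard stop at 3.35 (handle nearly level on the right). Takes 3 N at the handle, up to 12 N when gripping. Stays where it is left, but from beyond 3.15 it springs back to 3.15, still tight.
- crank_grip (a point): Middle of the crank handle: black round bar 16 mm across, 50 mm long, parallel to the vise's x, sticking out towards the robot from the crank arm at its far end. It revolves about its own axis (its x), so it can be pinched from above and led round the circle without turning the gripper.
- tube: The brass tube itself, origin at the centre of its foot; see tube_center.
- tube_center (a point): Centre of the workpiece: brass tube 28 mm across, 70 mm long, about 90 g, standing loose and upright on the vise's bed between the jaws, close to the fixed jaw. Centre 119 mm above the bench. z along the tube.
- plunger (a joint): How far the index plunger is drawn out, m. 0: its pin is seated 10 mm deep in a rim hole of the index disc; 0.016: fully back at its stop (beyond 0.013 is good). A spring draws it in again: 4 N at 0, 9 N at 0.016.
- pull_knob: The plunger's black round knob, left of the head: 22 mm across, 34 mm long, level axis along its y, with a 29 mm flange at the outer end. Origin: middle of the grip on its axis, when seated 42 mm above the bench and 140 mm off the head's vertical axis; flange 16 mm outward, bracket 22 mm inward. Its y points outward, the way it is pulled; it can spin about it.
- oil_bottle: Bystander, to be left alone: small white oil bottle, 32 mm across, 75 mm tall, standing to the right of the vise. Origin: underside centre.
- pad_tin: Bystander, to be left alone: flat round tin, 66 mm across, 35 mm tall, beyond the vise. Origin: underside centre.
- mouthpiece: Bystander, to be left alone: black tapered mouthpiece standing on its end, 26 mm across, 85 mm tall, beyond the vise to the right. Origin: underside centre.
- mug: Bystander, to be left alone: blue mug, 80 mm across, 92 mm tall, far left. Origin: underside centre.
- screwdriver: Bystander, to be left alone: screwdriver lying on the left, 190 mm long. Origin: on its underside.
- hammer: Bystander, to be left alone: small hammer lying far right. Origin: on its underside.
- parts_tray: Bystander, to be left alone: shallow steel tray with compartments, 160 x 110 x 30 mm, far right. Origin: underside centre.

How it is judged:
On the way, in this order (a step that is already met when the one before it is completed fails the run):
1. the tube is gripped between the jaws, upright (contact force between jaw and tube above 15 N and angle between tube_center's own z axis and vertical below 0.15 rad and z of tube_center in the frame of vise between 0.11 and 0.13 m and y of tube_center in the frame of vise between -0.025 and 0.025 m), for 0.2 s.
2. the plunger is pulled fully back by the fingers with the tube still gripped (all of step 1 and value of joint plunger above 0.013 m and contact force between the fingers and pull_knob above 2 N), for 0.2 s.
At the end, for the whole second after the job is handed in: The jaw presses on the tube with more than 15 N, the tube is upright (within 0.15 rad), on the bed (its centre 110 to 130 mm above the bench) and within 25 mm of the middle of the jaws; the plunger is drawn out more than 13 mm of its 16 mm and still, held by the fingers (more than 2 N of contact) (all of step 2 and velocity of joint plunger between -0.01 and 0.01 m/s); the arm keeps its last pose, push and grip.
It fails at once if a bystander is pushed more than 40 mm or knocked over (distance of any of oil_bottle, pad_tin, mouthpiece, mug, screwdriver, hammer, parts_tray from where it was at the start of the episode above 0.04 m or angle between any of oil_bottle, mouthpiece, mug, pad_tin's own z axis and vertical above 0.6 rad).
It also fails if it takes over 51 s, if anything falls off the work surface, if the arm or the gripper's body presses on something with over 40 N, if the wrist force passes 120 N, or if a joint passes its speed limit or range.

## Working session

There is one attempt and no reset: what is moved stays moved. The work goes in short steps, Python scripts to look and compute and a tool call to move; the robot and the scene stay as the last step left them, time stands still between calls to the robot, and variables do not carry over. Pictures are saved under pics/ and viewed, at most 10 in all, crops included, and the job is handed in when it is done.

Besides the shell and the picture viewer there is one more tool, called after "Emit:" by a JSON object that holds its "method" and its "body". drive_tool: Moves the arm, as the interface text tells. Its arguments: {"type":"object","properties":{"motion":{"type":"array"}},"required":["motion"]}

```bash
mkdir -p pics; cat > h.py <<'E'
import numpy as np, cv2, pickle
from station import get_obs, read_camera, close_job, tip_extent
def snap(n):
    c=read_camera(n); c['R']=cv2.Rodrigues(np.array(c['rvec'],float))[0]; c['t']=np.array(c['tvec'],float).ravel()
    c['f']=c['frame'].shape[0]/2/np.tan(np.radians(c['fovy'])/2); return c
def ray(c,u,v):
    d=c['R'].T@np.array([(u-c['cx'])/c['f'],(v-c['cy'])/c['f'],1]); return -c['R'].T@c['t'], d
def onz(c,u,v,z):
    o,d=ray(c,u,v); return o+d*(z-o[2])/d[2]
def proj(c,p):
    q=c['R']@np.array(p)+c['t']; return np.array([c['f']*q[0]/q[2]+c['cx'],c['f']*q[1]/q[2]+c['cy']])
def tri(l):
    A=0;b=0
    for c,u,v in l:
        o,d=ray(c,u,v); d/=np.linalg.norm(d); P=np.eye(3)-np.outer(d,d); A=A+P; b=b+P@o
    return np.linalg.solve(A,b)
E
python3 - <<'E'
from h import *
a=snap('scene');b=snap('side'); w=snap('wrist')
pickle.dump((a,b,w),open('s0.pkl','wb'))
for n,c in zip('abw',(a,b,w)): cv2.imwrite(f'pics/{n}0.png',cv2.resize(c['frame'],(800,600),interpolation=cv2.INTER_CUBIC)); print(n,c['fovy'],-c['R'].T@c['t'],c['cx'],c['cy'])
print(get_obs(),tip_extent)
E
```

```text
a 44.840159559343945 [1.47753084 0.78061231 1.13805633] 279.690972623153 204.26072338764888
b 55.46373107003728 [ 0.16130507 -0.75497744  0.82300565] 283.502249294946 210.9080812586093
w 65.26458192434839 [0.12918487 0.5134324  0.37262092] 280.9410840175845 210.63906211378514
{'t': 0.15, 'joint_positions': array([ 1.03902555e+00,  3.42540895e-01,  1.52476298e+00,  1.62357570e-05,
        1.27542758e+00, -1.45986470e-01]), 'joint_vel': array([-1.36161387e-03, -3.12974380e-03, -3.20346981e-03, -5.24526054e-04,
       -3.03909255e-04, -7.13311135e-05]), 'joint_torque': array([ 1.50796735e-03, -4.33909357e+01, -2.46146590e+01, -2.37413287e-04,
        5.80024862e-03, -9.71606454e-06]), 'ee_pos': array([0.19738327, 0.48619692, 0.25580899]), 'eef_rot': array([-6.02169523e-01, -3.08294063e+00,  1.67877283e-03]), 'wrist_force': array([-0.02624524,  0.47943609,  0.23518307]), 'ft_torque': array([-0.00500285, -0.00309439,  0.02373516]), 'gripper_force': 0.0, 'width': 0.08569606866868816} 0.025
```

View pics/a0.png

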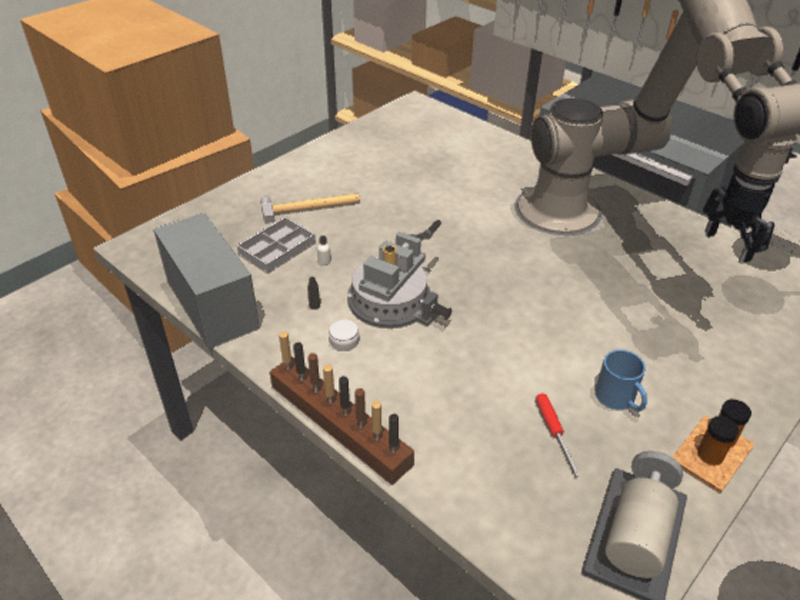

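View pics/b0.png

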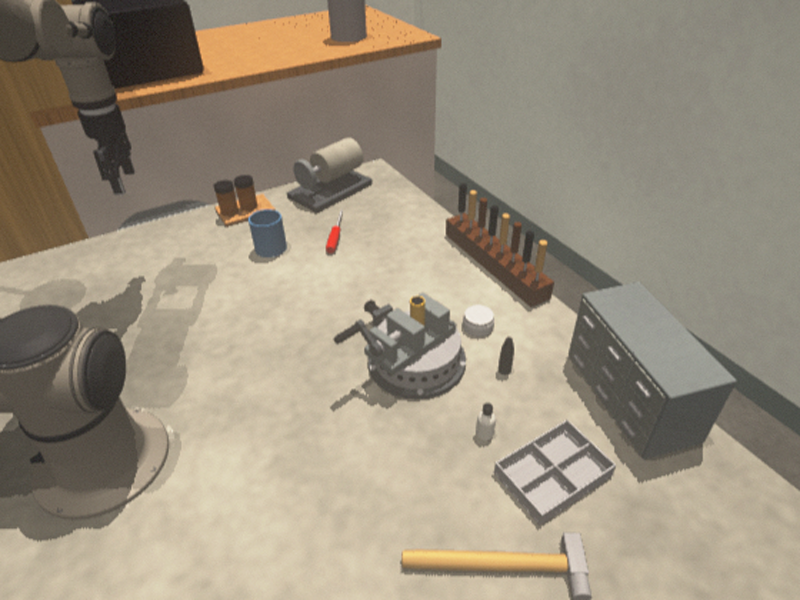

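The scene view shows the vise at about (390,285), with the crank going up towards the robot and the knob at (440,315). In the side view the vise is at (415,340), the crank handle at about (350,332) and the tube at (417,305). I'll enlarge both.

```bash
python3 - <<'E'
from h import *
a,b,w=pickle.load(open('s0.pkl','rb'))
A=a['frame'][145:235,235:335];B=b['frame'][198:292,228:333]
def L(i,x0,y0):
    s=3.9 if 0 else 4
    j=cv2.resize(i,None,fx=4,fy=4,interpolation=cv2.INTER_CUBIC)
    for x in range(0,i.shape[1],10): cv2.putText(j,str(x0+x),(x*4,8),0,.3,(0,0,255),1); cv2.line(j,(x*4,10),(x*4,14),(0,0,255),1)
    for y in range(10,i.shape[0],10): cv2.putText(j,str(y0+y),(0,y*4+3),0,.3,(0,0,255),1)
    return cv2.copyMakeBorder(j,0,600-j.shape[0],0,max(0,400-j.shape[1]),cv2.BORDER_CONSTANT)
cv2.imwrite('pics/c1.png',np.hstack([L(A,235,145)[:400,:395],L(B,228,198)[:400,:405]]))
E
```

```text
(no output)
```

View pics/c1.png

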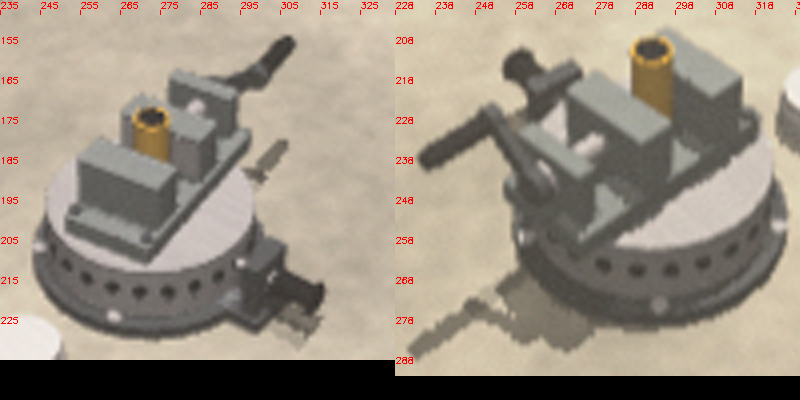

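The crop shows these points (crop pixels):
- **Tube top:** (150,118) in scene and (652,50) in side.
- **Handle:** ends at (290,42) in scene, and at (425,160) and (490,115) in side.
- **Knob flange:** about (315,297) in scene and (517,65) in side.
- **Bed edges:** clearly visible.

Next I'll cast rays.

```bash
python3 - <<'E'
from h import *
np.set_printoptions(precision=4,suppress=True)
a,b,w=pickle.load(open('s0.pkl','rb'))
S=lambda x,y:(a,235+(x+.5)/4-.5,145+(y+.5)/4-.5)
D=lambda x,y:(b,228+(x-395+.5)/4-.5,198+(y+.5)/4-.5)
print('tube',onz(*S(150,118),.154),onz(*D(652,50),.154),tri([S(150,118),D(652,50)]))
def yaw(p,q): d=q-p; return np.arctan2(d[1],d[0])
# bed edge (top z .084) scene & side
p,q=onz(*S(148,250),.084-.01),onz(*S(250,135),.074); print('edge sc',p,q,yaw(q,p))
p,q=onz(*D(585,245),.079),onz(*D(755,130),.079); print('edge sd',p,q,yaw(p,q))
for n,l in dict(jawmov=[D(568,90),D(597,72),D(672,117)],fix=[D(668,30),D(742,75)],fixs=[S(77,152),S(103,137),S(177,175)],movs=[S(185,108),S(217,122)]).items():
    print(n,[onz(*x,.130)[:2] for x in l])
print('handle end',tri([S(291,43),D(425,160)]),'flange',tri([S(316,295),D(515,66)]))
# white disc mask in side/scene: leave; ellipse of base: leftmost/rightmost lower
for l in (S(33,245),S(258,225),S(150,338)): print('rim sc',onz(*l,.0)[:2])
for l in (D(513,230),D(787,215),D(660,328)): print('rim sd',onz(*l,.0)[:2])
E
```

```text
tube [ 0.5805 -0.0727  0.154 ] [ 0.5802 -0.0732  0.154 ] [ 0.5803 -0.0729  0.1538]
edge sc [ 0.6279 -0.0296  0.074 ] [ 0.4665 -0.0665  0.074 ] 0.22475913221869642
edge sd [ 0.4902 -0.1389  0.079 ] [ 0.6427 -0.1062  0.079 ] 0.21132370086002436
jawmov [array([ 0.5267, -0.0549]), array([ 0.552 , -0.0491]), array([ 0.571 , -0.1127])]
fix [array([ 0.6157, -0.0362]), array([ 0.6326, -0.1018])]
fixs [array([ 0.6286, -0.1053]), array([ 0.6015, -0.1037]), array([ 0.5952, -0.0301])]
movs [array([ 0.53  , -0.0822]), array([ 0.5256, -0.0517])]
handle end [ 0.4142 -0.0722  0.1373] flange [0.5513 0.078  0.0433]
rim sc [ 0.6306 -0.1595]
rim sc [ 0.482  -0.0404]
rim sc [ 0.6431 -0.0129]
rim sd [ 0.4886 -0.0344]
rim sd [ 0.6628 -0.123 ]
rim sd [ 0.5306 -0.1646]
```

Emit:
{"method": "drive_tool", "body": {"motion": [{"az":-0.154},{"az":-0.154},{"az":-0.154},{"az":-0.153},{"dx":-0.0085,"dy":-0.0494},{"dx":-0.0085,"dy":-0.0494},{"dx":-0.0085,"dy":-0.0494},{"dx":-0.0085,"dy":-0.0494},{"dx":-0.0085,"dy":-0.0494},{"dx":-0.0085,"dy":-0.0494},{"dx":-0.0085,"dy":-0.0494},{"dx":-0.0085,"dy":-0.0494},{"dx":-0.0085,"dy":-0.0494},{"dx":-0.0085,"dy":-0.0494},{"dx":-0.0085,"dy":-0.0494},{"dx":-0.0085,"dy":-0.0494},{},{}]}}

```text
invalid input
```

Emit:
{"method": "drive_tool", "body": {"motion": [{"dx":0,"dy":0,"dz":0,"ax":0,"ay":0,"az":-0.154,"fingers":1},{"dx":0,"dy":0,"dz":0,"ax":0,"ay":0,"az":-0.154,"fingers":1},{"dx":0,"dy":0,"dz":0,"ax":0,"ay":0,"az":-0.154,"fingers":1},{"dx":0,"dy":0,"dz":0,"ax":0,"ay":0,"az":-0.153,"fingers":1}]}}

```text
t: 0.65
ee_pos: [0.1975, 0.4863, 0.256]
eef_rot: [0.367, -3.12, 0.001]
wrist_force: [0.2, 0.3, -0.1]
width: 0.085
gripper_force: 0.0
```

Emit:
{"method": "drive_tool", "body": {"motion": [{"dx":-0.0085,"dy":-0.0494,"dz":0,"ax":0,"ay":0,"az":0,"fingers":1},{"dx":-0.0085,"dy":-0.0494,"dz":0,"ax":0,"ay":0,"az":0,"fingers":1},{"dx":-0.0085,"dy":-0.0494,"dz":0,"ax":0,"ay":0,"az":0,"fingers":1},{"dx":-0.0085,"dy":-0.0494,"dz":0,"ax":0,"ay":0,"az":0,"fingers":1},{"dx":-0.0085,"dy":-0.0494,"dz":0,"ax":0,"ay":0,"az":0,"fingers":1},{"dx":-0.0085,"dy":-0.0494,"dz":0,"ax":0,"ay":0,"az":0,"fingers":1},{"dx":-0.0085,"dy":-0.0494,"dz":0,"ax":0,"ay":0,"az":0,"fingers":1},{"dx":-0.0085,"dy":-0.0494,"dz":0,"ax":0,"ay":0,"az":0,"fingers":1},{"dx":-0.0085,"dy":-0.0494,"dz":0,"ax":0,"ay":0,"az":0,"fingers":1},{"dx":-0.0085,"dy":-0.0494,"dz":0,"ax":0,"ay":0,"az":0,"fingers":1},{"dx":-0.0085,"dy":-0.0494,"dz":0,"ax":0,"ay":0,"az":0,"fingers":1},{"dx":-0.0085,"dy":-0.0494,"dz":0,"ax":0,"ay":0,"az":0,"fingers":1},{"dx":0,"dy":0,"dz":0,"ax":0,"ay":0,"az":0,"fingers":1}]}}

```text
t: 2.28
ee_pos: [0.4323, -0.0703, 0.2558]
eef_rot: [0.353, -3.121, 0.0]
wrist_force: [-0.1, -0.0, -0.7]
width: 0.0852
gripper_force: 0.0
```

```bash
python3 - <<'E'
from h import *
w=snap('wrist'); pickle.dump(w,open('w1.pkl','wb'))
cv2.imwrite('pics/w1.png',cv2.resize(w['frame'],(800,600),interpolation=cv2.INTER_CUBIC)); print(-w['R'].T@w['t'])
for p in [(.575-.132*.974-.0384*.228,-.074-.132*.228+.0384*.974,.137),(.575-.157*.974-.0384*.228,-.074-.157*.228+.0384*.974,.137),(.5534,.0643,.042),(.575-.0216*154/140,-.074+.1383*154/140,.042)]: print(proj(w,p)*800/560)
E
```

```text
[ 0.36047519 -0.08785477  0.37276627]
[408.14824191 314.96348568]
[408.06823994 269.00359589]
[531.23612371 442.74516013]
[548.29389828 443.78098615]
```

View pics/w1.png

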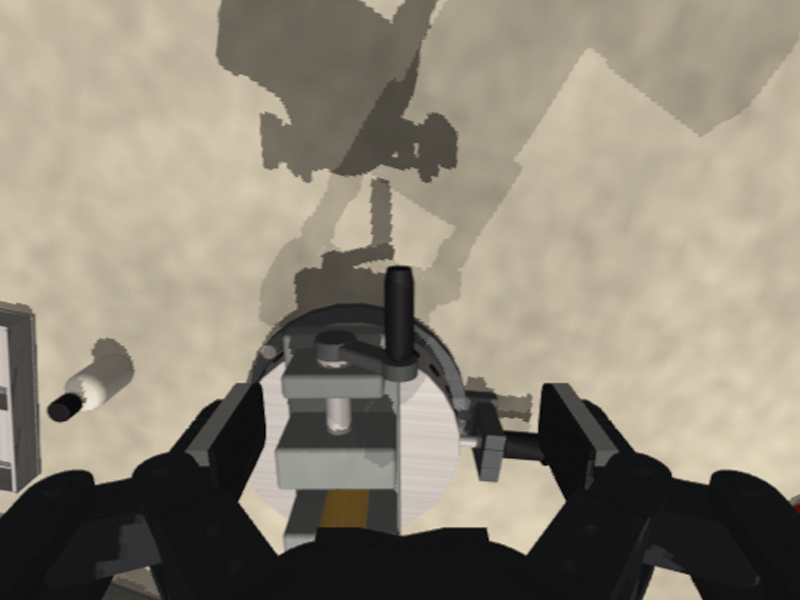

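The wrist view shows the handle from (399,268) to (399,360). It lines up with the tool and lies about 1–2 mm right of the TCP. The hub is at (333,345), and the knob at about (525,447). I'll go down and pinch the handle.

Emit:
{"method": "drive_tool", "body": {"motion": [{"dx":0,"dy":-0.0015,"dz":0.02,"ax":0,"ay":0,"az":0,"fingers":0.5},{"dx":0,"dy":0,"dz":0.02,"ax":0,"ay":0,"az":0,"fingers":0.5},{"dx":0,"dy":0,"dz":0.02,"ax":0,"ay":0,"az":0,"fingers":0.5},{"dx":0,"dy":0,"dz":0.02,"ax":0,"ay":0,"az":0,"fingers":0.5},{"dx":0,"dy":0,"dz":0.02,"ax":0,"ay":0,"az":0,"fingers":0.5},{"dx":0,"dy":0,"dz":0.012,"ax":0,"ay":0,"az":0,"fingers":0.5},{"dx":0,"dy":0,"dz":0,"ax":0,"ay":0,"az":0,"fingers":0.5}]}}

```text
t: 3.2
ee_pos: [0.4313, -0.0683, 0.1439]
eef_rot: [0.361, -3.119, -0.001]
wrist_force: [-0.1, 0.7, -0.2]
width: 0.0426
gripper_force: 0.0
```

Emit:
{"method": "drive_tool", "body": {"motion": [{"dx":0,"dy":0,"dz":0,"ax":0,"ay":0,"az":0,"fingers":0},{"dx":0,"dy":0,"dz":0,"ax":0,"ay":0,"az":0,"fingers":0},{"dx":0,"dy":0,"dz":0,"ax":0,"ay":0,"az":0,"fingers":0},{"dx":0,"dy":0,"dz":0,"ax":0,"ay":0,"az":0,"fingers":0},{"dx":0,"dy":0,"dz":0,"ax":0,"ay":0,"az":0,"fingers":0}]}}

```text
t: 3.82
ee_pos: [0.4323, -0.0693, 0.1445]
eef_rot: [-0.359, 3.12, -0.0]
wrist_force: [2.3, -2.0, 1.1]
width: 0.0135
gripper_force: 58.4
```

Emit:
{"method": "drive_tool", "body": {"motion": [{"dx":0,"dy":-0.0052,"dz":-0.0054,"ax":0,"ay":0,"az":0,"fingers":0},{"dx":0,"dy":-0.006,"dz":-0.0045,"ax":0,"ay":0,"az":0,"fingers":0},{"dx":0,"dy":-0.0066,"dz":-0.0035,"ax":0,"ay":0,"az":0,"fingers":0},{"dx":0,"dy":0,"dz":0,"ax":0,"ay":0,"az":0,"fingers":0}]}}

```text
t: 4.32
ee_pos: [0.4356, -0.084, 0.1591]
eef_rot: [-0.358, 3.121, 0.008]
wrist_force: [-3.4, 14.8, 20.7]
width: 0.0138
gripper_force: 61.4
```

Emit:
{"method": "drive_tool", "body": {"motion": [{"dx":0,"dy":-0.0033,"dz":-0.0044,"ax":0,"ay":0,"az":0,"fingers":0},{"dx":0,"dy":-0.007,"dz":-0.0026,"ax":0,"ay":0,"az":0,"fingers":0},{"dx":0,"dy":-0.0074,"dz":-0.0014,"ax":0,"ay":0,"az":0,"fingers":0},{"dx":0,"dy":-0.0075,"dz":-0.0004,"ax":0,"ay":0,"az":0,"fingers":0},{"dx":0,"dy":0,"dz":0,"ax":0,"ay":0,"az":0,"fingers":0}]}}

```text
t: 4.95
ee_pos: [0.4421, -0.1115, 0.1677]
eef_rot: [-0.359, 3.12, -0.001]
wrist_force: [-0.9, -0.3, 11.7]
width: 0.0136
gripper_force: 60.5
```

Emit:
{"method": "drive_tool", "body": {"motion": [{"dx":0,"dy":-0.0074,"dz":-0.0002,"ax":0,"ay":0,"az":0,"fingers":0},{"dx":0,"dy":-0.0073,"dz":0.0019,"ax":0,"ay":0,"az":0,"fingers":0},{"dx":0,"dy":-0.0068,"dz":0.0029,"ax":0,"ay":0,"az":0,"fingers":0},{"dx":0,"dy":-0.0064,"dz":0.004,"ax":0,"ay":0,"az":0,"fingers":0},{"dx":0,"dy":-0.0057,"dz":0.0048,"ax":0,"ay":0,"az":0,"fingers":0},{"dx":0,"dy":0,"dz":0,"ax":0,"ay":0,"az":0,"fingers":0}]}}

```text
t: 5.7
ee_pos: [0.4499, -0.145, 0.1531]
eef_rot: [-0.358, 3.12, -0.003]
wrist_force: [1.9, -5.1, 0.2]
width: 0.0138
gripper_force: 59.5
```

Emit:
{"method": "drive_tool", "body": {"motion": [{"dx":0,"dy":-0.0055,"dz":0.0057,"ax":0,"ay":0,"az":0,"fingers":0},{"dx":0,"dy":-0.004,"dz":0.0063,"ax":0,"ay":0,"az":0,"fingers":0},{"dx":0,"dy":-0.003,"dz":0.0069,"ax":0,"ay":0,"az":0,"fingers":0},{"dx":0,"dy":0,"dz":0,"ax":0,"ay":0,"az":0,"fingers":0}]}}

```text
t: 6.2
ee_pos: [0.4526, -0.1566, 0.1338]
eef_rot: [-0.359, 3.12, -0.001]
wrist_force: [3.3, -5.2, 2.0]
width: 0.0138
gripper_force: 59.8
```

Emit:
{"method": "drive_tool", "body": {"motion": [{"dx":0,"dy":-0.0014,"dz":0.0047,"ax":0,"ay":0,"az":0,"fingers":0},{"dx":0,"dy":0,"dz":0.003,"ax":0,"ay":0,"az":0,"fingers":0},{"dx":0,"dy":0,"dz":0,"ax":0,"ay":0,"az":0,"fingers":0},{"dx":0,"dy":0,"dz":0,"ax":0,"ay":0,"az":0,"fingers":0}]}}

```text
t: 6.7
ee_pos: [0.453, -0.1583, 0.127]
eef_rot: [-0.359, 3.12, -0.003]
wrist_force: [1.4, -6.1, 6.2]
width: 0.0138
gripper_force: 60.2
```

```bash
python3 - <<'E'
from h import *
a=snap('scene');b=snap('side')
pickle.dump((a,b),open('s2.pkl','wb'))
A=a['frame'][125:235,235:335];B=b['frame'][188:292,228:328]
cv2.imwrite('pics/c2.png',np.hstack([cv2.resize(A,(400,440),interpolation=cv2.INTER_CUBIC),cv2.copyMakeBorder(cv2.resize(B,(400,416),interpolation=cv2.INTER_CUBIC),0,24,0,0,cv2.BORDER_CONSTANT)]))
E
```

```text
(no output)
```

View pics/c2.png

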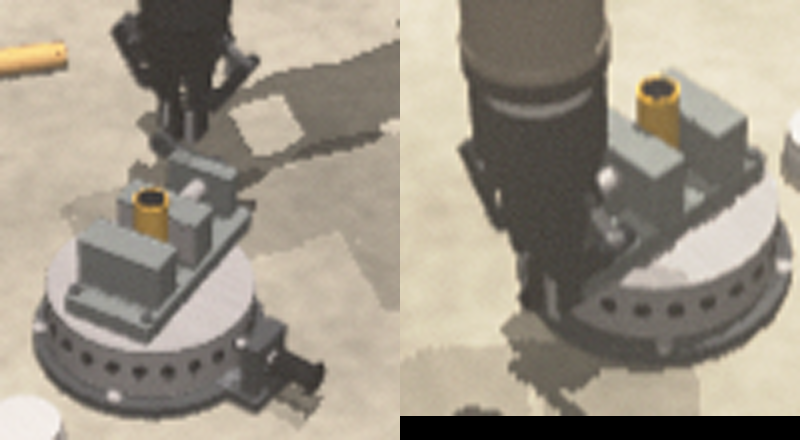

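Both views show the sliding jaw against the upright tube: in the crop, tube top (152,195) in scene and (659,92) in side. I'll tighten a little more until the force rises.

Emit:
{"method": "drive_tool", "body": {"motion": [{"dx":0,"dy":-0.0003,"dz":0.0015,"ax":0,"ay":0,"az":0,"fingers":0},{"dx":0,"dy":0,"dz":0.001,"ax":0,"ay":0,"az":0,"fingers":0},{"dx":0,"dy":0,"dz":0,"ax":0,"ay":0,"az":0,"fingers":0},{"dx":0,"dy":0,"dz":0,"ax":0,"ay":0,"az":0,"fingers":0},{"dx":0,"dy":0,"dz":0,"ax":0,"ay":0,"az":0,"fingers":0}]}}

```text
t: 7.42
ee_pos: [0.4531, -0.1586, 0.1249]
eef_rot: [-0.359, 3.119, -0.004]
wrist_force: [1.1, -5.6, 10.7]
width: 0.0138
gripper_force: 60.5
```

Emit:
{"method": "drive_tool", "body": {"motion": [{"dx":0,"dy":-0.0002,"dz":0.0015,"ax":0,"ay":0,"az":0,"fingers":0},{"dx":0,"dy":0,"dz":0,"ax":0,"ay":0,"az":0,"fingers":0},{"dx":0,"dy":0,"dz":0,"ax":0,"ay":0,"az":0,"fingers":0},{"dx":0,"dy":0,"dz":0,"ax":0,"ay":0,"az":0,"fingers":0}]}}

```text
t: 7.92
ee_pos: [0.4532, -0.1587, 0.1244]
eef_rot: [-0.36, 3.119, -0.004]
wrist_force: [-2.6, -4.3, 20.9]
width: 0.0141
gripper_force: 61.7
```

Emit:
{"method": "drive_tool", "body": {"motion": [{"dx":0,"dy":0,"dz":-0.001,"ax":0,"ay":0,"az":0,"fingers":0.5},{"dx":0,"dy":0,"dz":0,"ax":0,"ay":0,"az":0,"fingers":0.5},{"dx":0,"dy":0,"dz":0,"ax":0,"ay":0,"az":0,"fingers":0.5},{"dx":0,"dy":0,"dz":0,"ax":0,"ay":0,"az":0,"fingers":0.5},{"dx":0,"dy":0,"dz":-0.03,"ax":0,"ay":0,"az":0,"fingers":0.5},{"dx":0,"dy":0,"dz":-0.05,"ax":0,"ay":0,"az":0,"fingers":0.5},{"dx":0,"dy":0,"dz":-0.05,"ax":0,"ay":0,"az":0,"fingers":0.5},{"dx":0,"dy":0,"dz":0,"ax":0,"ay":0,"az":0,"fingers":1}]}}

```text
t: 8.93
ee_pos: [0.4541, -0.1585, 0.2571]
eef_rot: [-0.359, 3.114, -0.007]
wrist_force: [0.2, 0.5, -0.7]
width: 0.059
gripper_force: 0.0
```

Emit:
{"method": "drive_tool", "body": {"motion": [{"dx":0,"dy":0,"dz":0,"ax":0,"ay":0,"az":0.1645,"fingers":1},{"dx":0,"dy":0,"dz":0,"ax":0,"ay":0,"az":0.1645,"fingers":1},{"dx":0,"dy":0,"dz":0,"ax":0,"ay":0,"az":0.1645,"fingers":1},{"dx":0,"dy":0,"dz":0,"ax":0,"ay":0,"az":0.1645,"fingers":1},{"dx":0,"dy":0,"dz":0,"ax":0,"ay":0,"az":0.1645,"fingers":1},{"dx":0,"dy":0,"dz":0,"ax":0,"ay":0,"az":0.1645,"fingers":1},{"dx":0,"dy":0,"dz":0,"ax":0,"ay":0,"az":0.1645,"fingers":1},{"dx":0,"dy":0,"dz":0,"ax":0,"ay":0,"az":0.1645,"fingers":1},{"dx":0,"dy":0,"dz":0,"ax":0,"ay":0,"az":0.1645,"fingers":1},{"dx":0,"dy":0,"dz":0,"ax":0,"ay":0,"az":0.1645,"fingers":1},{"dx":0.041,"dy":0.0265,"dz":0,"ax":0,"ay":0,"az":0,"fingers":1},{"dx":0.041,"dy":0.0265,"dz":0,"ax":0,"ay":0,"az":0,"fingers":1},{"dx":0.041,"dy":0.0265,"dz":0,"ax":0,"ay":0,"az":0,"fingers":1},{"dx":0.041,"dy":0.0265,"dz":0,"ax":0,"ay":0,"az":0,"fingers":1},{"dx":0.041,"dy":0.0265,"dz":0,"ax":0,"ay":0,"az":0,"fingers":1},{"dx":0,"dy":0,"dz":0,"ax":0,"ay":0,"az":0,"fingers":1}]}}

```text
t: 10.92
ee_pos: [0.5519, 0.0681, 0.2517]
eef_rot: [-2.036, -2.389, 0.002]
wrist_force: [0.8, -1.7, -0.9]
width: 0.0853
gripper_force: 0.0
```

```bash
python3 - <<'E'
from h import *
np.set_printoptions(precision=4,suppress=True)
w=snap('wrist');a=snap('scene');b=snap('side'); pickle.dump((w,a,b),open('w2.pkl','wb'))
o=get_obs();print(o['ee_pos'],o['eef_rot'],cv2.Rodrigues(o['eef_rot'])[0][:,1])
i=cv2.resize(w['frame'],(600,450),interpolation=cv2.INTER_CUBIC)
B=cv2.resize(b['frame'][188:300,228:328],(200,224),interpolation=cv2.INTER_CUBIC)
A=cv2.resize(a['frame'][125:238,235:335],(200,226),interpolation=cv2.INTER_CUBIC)
cv2.imwrite('pics/w2.png',np.hstack([i,np.vstack([A,B])]))
E
```

```text
[0.5512 0.0647 0.2525] [-2.0419 -2.3857  0.0024] [ 0.988   0.1543 -0.0021]
```

View pics/w2.png

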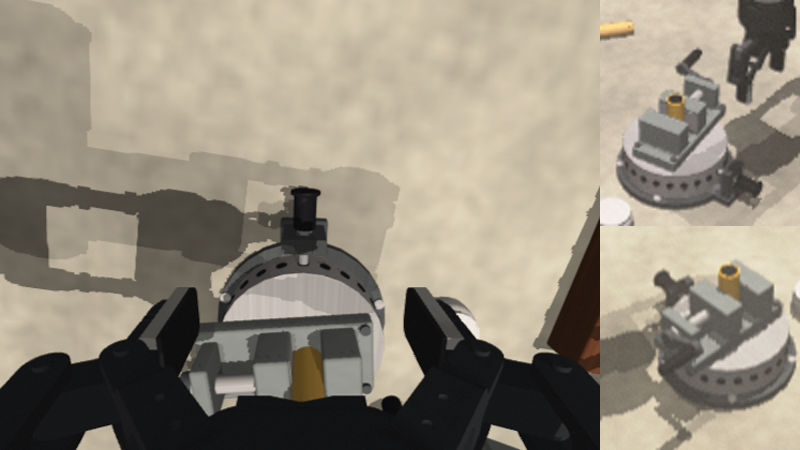

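The vise is closed with the tube upright, and the handle is now on the right. In the wrist view the knob flange is at (306,191) and the grip at about (305,208), with its axis along the image column, so the tool is aligned with it. Next I'll locate it in tool axes.

```bash
python3 - <<'E'
from h import *
np.set_printoptions(precision=4,suppress=True)
w,a,b=pickle.load(open('w2.pkl','rb')); o=get_obs(); R=cv2.Rodrigues(o['eef_rot'])[0]; s=560/600
for n,(x,y,z) in dict(grip=(305,208,.053),flange=(306,187,.042),flangetop=(306,191,.056),br_out=(304,221,.064),brL=(283,221,.064),brR=(327,221,.064)).items():
    p=onz(w,(x+.5)*s-.5,(y+.5)*s-.5,z); print(n,p,R.T@(p-o['ee_pos']))
E
```

```text
grip [0.5568 0.063  0.053 ] [-0.0026  0.0057  0.1995]
flange [0.555  0.0805 0.042 ] [0.015  0.0066 0.2105]
flangetop [0.555  0.0795 0.056 ] [0.014  0.0064 0.1965]
br_out [0.5574 0.0536 0.064 ] [-0.0119  0.0047  0.1885]
brL [0.5386 0.0506 0.064 ] [-0.012  -0.0142  0.1885]
brR [0.5779 0.0569 0.064 ] [-0.0118  0.0255  0.1885]
```

Emit:
{"method": "drive_tool", "body": {"motion": [{"dx":-0.004,"dy":0.006,"dz":0.03,"ax":0,"ay":0,"az":0,"fingers":0.8},{"dx":0,"dy":0,"dz":0.035,"ax":0,"ay":0,"az":0,"fingers":0.8},{"dx":0,"dy":0,"dz":0.035,"ax":0,"ay":0,"az":0,"fingers":0.8},{"dx":0,"dy":0,"dz":0.035,"ax":0,"ay":0,"az":0,"fingers":0.8},{"dx":0,"dy":0,"dz":0.035,"ax":0,"ay":0,"az":0,"fingers":0.8},{"dx":0,"dy":0,"dz":0.025,"ax":0,"ay":0,"az":0,"fingers":0.8},{"dx":0,"dy":0,"dz":0.0095,"ax":0,"ay":0,"az":0,"fingers":0.8},{"dx":0,"dy":0,"dz":0,"ax":0,"ay":0,"az":0,"fingers":0.8},{"dx":0,"dy":0,"dz":0,"ax":0,"ay":0,"az":0,"fingers":0.8}]}}

```text
t: 12.2
ee_pos: [0.5591, 0.0619, 0.0501]
eef_rot: [2.042, 2.385, 0.002]
wrist_force: [0.5, -1.1, 1.1]
width: 0.068
gripper_force: 0.0
```

```bash
python3 - <<'E'
from h import *
w=snap('wrist');a=snap('scene')
i=cv2.resize(w['frame'],(480,360),interpolation=cv2.INTER_CUBIC)
A=cv2.resize(a['frame'][150:240,255:335],(320,360),interpolation=cv2.INTER_CUBIC)
cv2.imwrite('pics/w3.png',np.hstack([i,A])); print(get_obs()['ee_pos'])
E
```

```text
[0.5590457  0.06210531 0.05012559]
```

View pics/w3.png

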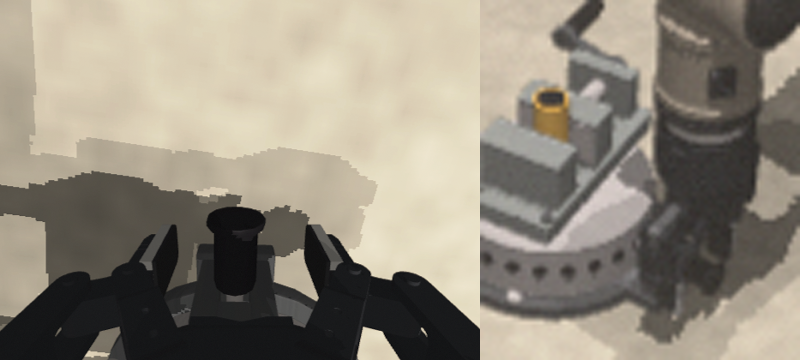

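The knob is between the fingers, about 3 mm left of centre at (236,255), with its flange outward at (236,220). I'll centre on it and close.

Emit:
{"method": "drive_tool", "body": {"motion": [{"dx":0,"dy":-0.003,"dz":0.003,"ax":0,"ay":0,"az":0,"fingers":0.8},{"dx":0,"dy":0,"dz":0,"ax":0,"ay":0,"az":0,"fingers":0},{"dx":0,"dy":0,"dz":0,"ax":0,"ay":0,"az":0,"fingers":0},{"dx":0,"dy":0,"dz":0,"ax":0,"ay":0,"az":0,"fingers":0},{"dx":0,"dy":0,"dz":0,"ax":0,"ay":0,"az":0,"fingers":0},{"dx":0,"dy":0,"dz":0,"ax":0,"ay":0,"az":0,"fingers":0},{"dx":0,"dy":0,"dz":0,"ax":0,"ay":0,"az":0,"fingers":0}]}}

```text
t: 13.18
ee_pos: [0.5562, 0.0619, 0.0463]
eef_rot: [2.042, 2.386, 0.002]
wrist_force: [3.9, 2.1, 0.9]
width: 0.0201
gripper_force: 58.6
```

Emit:
{"method": "drive_tool", "body": {"motion": [{"dx":0.003,"dy":0,"dz":0,"ax":0,"ay":0,"az":0,"fingers":0},{"dx":0.003,"dy":0,"dz":0,"ax":0,"ay":0,"az":0,"fingers":0},{"dx":0.003,"dy":0,"dz":0,"ax":0,"ay":0,"az":0,"fingers":0},{"dx":0.003,"dy":0,"dz":0,"ax":0,"ay":0,"az":0,"fingers":0},{"dx":0,"dy":0,"dz":0,"ax":0,"ay":0,"az":0,"fingers":0},{"dx":0,"dy":0,"dz":0,"ax":0,"ay":0,"az":0,"fingers":0}]}}

```text
t: 13.92
ee_pos: [0.5548, 0.0721, 0.0463]
eef_rot: [2.041, 2.384, 0.0]
wrist_force: [6.2, -6.1, -0.3]
width: 0.0204
gripper_force: 58.5
```

Emit:
{"method": "drive_tool", "body": {"motion": [{"dx":0.003,"dy":0.0005,"dz":0,"ax":0,"ay":0,"az":0,"fingers":0},{"dx":0.002,"dy":0,"dz":0,"ax":0,"ay":0,"az":0,"fingers":0},{"dx":0.001,"dy":0,"dz":0,"ax":0,"ay":0,"az":0,"fingers":0},{"dx":0,"dy":0,"dz":0,"ax":0,"ay":0,"az":0,"fingers":0},{"dx":0,"dy":0,"dz":0,"ax":0,"ay":0,"az":0,"fingers":0},{"dx":0,"dy":0,"dz":0,"ax":0,"ay":0,"az":0,"fingers":0}]}}

```text
t: 14.68
ee_pos: [0.5541, 0.0777, 0.0463]
eef_rot: [2.041, 2.384, -0.001]
wrist_force: [4.8, -8.3, 0.1]
width: 0.0206
gripper_force: 58.6
```

Emit:
{"method": "drive_tool", "body": {"motion": [{"dx":0.001,"dy":0.0003,"dz":0,"ax":0,"ay":0,"az":0,"fingers":0},{"dx":0.0005,"dy":0,"dz":0,"ax":0,"ay":0,"az":0,"fingers":0},{"dx":0,"dy":0,"dz":0,"ax":0,"ay":0,"az":0,"fingers":0},{"dx":0,"dy":0,"dz":0,"ax":0,"ay":0,"az":0,"fingers":0},{"dx":0,"dy":0,"dz":0,"ax":0,"ay":0,"az":0,"fingers":0},{"dx":0,"dy":0,"dz":0,"ax":0,"ay":0,"az":0,"fingers":0}]}}

```text
t: 15.42
ee_pos: [0.5541, 0.0781, 0.0463]
eef_rot: [2.04, 2.384, -0.003]
wrist_force: [3.5, -14.6, 1.5]
width: 0.0204
gripper_force: 58.7
```

```bash
python3 - <<'E'
from h import *
a=snap('scene');b=snap('side')
f=lambda i:cv2.resize(i,(400,400),interpolation=cv2.INTER_CUBIC)
cv2.imwrite('pics/f.png',np.hstack([f(a['frame'][140:240,240:340]),f(b['frame'][190:290,228:328])])); o=get_obs();print(o['ee_pos'],o['wrist_force'],o['joint_vel'].round(4))
E
```

```text
[0.55403036 0.0780785  0.04629095] [  4.72877728 -13.79166392   0.95429063] [ 0.001   0.0018  0.     -0.0008 -0.0009 -0.0007]
```

View pics/f.png

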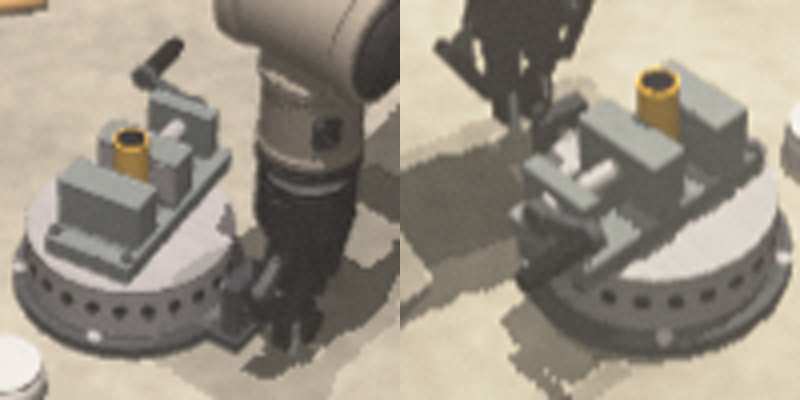

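The tube stands upright between the jaws: crop (130,150) in scene and (658,100) in side. The crank is over on the right, and the fingers hold the knob drawn out at about (280,310). I'm handing in.

```bash
python3 -c "
from station import close_job
print(close_job())"
```

```text
the job is handed in; nothing more can be done
None
```

I handed the job in with the vise cranked to its hard stop on the upright tube and the gripper holding the index plunger against its back stop, about 16 mm out; the hand-in returned no verdict.

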